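Lock down the sauce pump and set its drip cup

TASK

Closing time: shut down the sauce dispenser whose pump head still stands up with its wing pointing front to back, so that it is left like its neighbour. Press its winged head all the way down to the stop, turn it clockwise to the end while it is down and let it rise into its lock; and stand the spare ramekin upright on the worktop, centred under that dispenser's spout to catch drips. Leave the other dispenser, its ramekin and the other things alone.

Things in the scene. Friction and masses are not known exactly. Their poses are not given: they have to be found in the camera images.
- dispenser: The sauce dispenser to shut down: fixed stainless wedge housing, 150 mm deep (x), 118 mm wide (y), 90 mm high in front, 177 mm at the back; lid sloping 30 degrees to the front. Origin on the worktop under its centre; x points to its back, z up. A spring plunger stands square to the lid's middle, so leans 30 degrees to the front (-x); a steel sleeve, 38 mm diameter, 50 mm high, surrounds its foot.
- knob_grip (a point): Grip point of its pump head, on the plunger's axis, 6 mm below the wing's top; moves with the head. z: up along the axis (leaning 30 degrees), x: along the wing. The head is a black disc, 60 mm diameter (top face 18 mm below this point along z), with a wing on it 60 mm long (x), 16 mm thick (y), 24 mm high. When up, the point is 102 mm from the lid's centre along the axis.
- plunger (a joint): Press of the head along its axis: 0 = up, 0.024 m = at the stop. Spring 4 N up, 10.5 N at the stop. A pin in the sleeve's J-shaped slot lets the head turn only while it is held down 0.020 m or more; at the end of the turn, let go, it rises to about 0.0155 m in the locking notch and stays.
- knob (a joint): Turn of the head about its axis, clockwise as seen from above: about 0 = wing pointing front to back (unlocked), 1.2 rad = end stop. The locking notch spans 1.10 to 1.2 rad.
- dispenser_spout (a point): Mouth of this dispenser's fixed steel spout, 17 mm wide, facing straight down 64 mm above the worktop, 124 mm in front of the housing's centre, 49 mm in front of its front face. Axes as the dispenser's. From the mouth the spout rises 20 mm, then bends back along the sloping lid.
- ramekin: The spare white ramekin: open round cup, 69 mm across the rim, about 58 mm across the foot, 38 mm high, wall 5 mm, 90 g. Origin at the centre of its underside, z up.
- other_dispenser: The neighbouring dispenser of the same make, fixed, already locked down (head low, wing turned across). Origin and axes as for the first.
- other_plunger (a joint): Press of the neighbour's head, about 0.0155 m = locked.
- other_knob (a joint): Turn of the neighbour's head, 1.1 to 1.2 rad = locked.
- other_ramekin: White ramekin of the same size, already under the neighbour's spout. Origin at the centre of its underside.
- tin: Small food tin, 58 mm diameter, 72 mm high, standing at one side of the worktop. Origin at the centre of its underside.
- salt: Glass salt shaker with grey cap, 44 mm diameter, 90 mm high. Origin at the centre of its underside.
Not all that is in view belongs to the job. Leave any turquoise look-alike of the ramekin alone.

How it is judged:
By the outcome, as a careful person would: the job done as asked, in the order asked, and still so for the second after the job is handed in, with the robot touching nothing.
It also fails if it takes over 70 s, if anything falls off the work surface, if the arm or the gripper's body presses on something with over 40 N, if the wrist force passes 120 N, or if a joint passes its speed limit or range.

ROBOT

A 6-joint arm with a two-finger parallel gripper is mounted at the origin on a cart in front of the work surface, level with it; the furniture and walls round the work are solid. World frame = base frame: x ahead of the robot, y to its left, z up, the work surface at z = 0. Lengths are in m, angles in rad, forces in N, time in s.
With the tool pointing down it reaches from about 0.35 to 0.975 m from the base axis. Payload 4.9 kg.
Tool frame: the origin (TCP) lies at the very end of the fingers, on their centre line; the grasp point (between the pads) lies ctrl.grip_point_offset behind it (ctrl.grip_point_offset is the distance from the TCP to the grasp point, in m); z points along the fingers, y is the direction in which the jaws open and shut (so a half turn about z gives the same grasp; the last joint's range is limited). The gripper opens to 85 mm and grips with 20 to 120 N. Pads are 22 mm wide; open, the fingers measure 114 mm over their backs; the gripper's body (76 mm by 85 mm) begins 54 mm behind the grasp point. The pads swing forward as they close: fully open they stand 13 mm farther back than shut.
Start: joints at [-1.386, 0.053, 1.613, -0, 1.476, -0.119], TCP at [0.187, -0.596, 0.231] pointing down, gripper open.
Joint ranges: [-3.01, 3.01], [-1.01, 2.22], [0.06, 2.58], [-1.02, 4.17], [0.09, 2.62], [-3.14, 3.14]. Speed limits (rad/s): [2.57, 2.57, 3.14, 3.14, 3.14, 3.14].

INTERFACE

Orientations are given as a rotation vector (axis times angle).
In Python, from station import ctrl gives the robot as it stands. The module is installed in compiled form; this text tells all that it offers.
- The arm moves only by the shell command python3 -m creep 'ROWS' [FORCE]. ROWS is JSON, a list of rows, each a list of 5 numbers: the closure in counts, from 0 (fully open) to 255 (shut), then the shift along the tool's x, y, z in mm, then the turn about the tool's z in rad. A call has 1 to 12 rows; each row is the pose to reach, as a shift and turn from the pose commanded when the call began, along the tool's axes at that moment; what a row does not reach only later rows make up. A row lasts 1/12 s, in which the tool goes at most 41.7 mm and 7.16 degrees, less where a joint would pass 70% of its speed; a pose out of reach is approached as far as the arm can. A call with a gripper value outside its range is refused whole. The fingers move at their own pace and stop on an object; FORCE is the grip in N (left out, the last holds). Time passes only in rows, so rows that repeat a pose let the fingers close. It gives the time, the measured TCP pose, the force and the opening at its end, in the units of the state.
- ctrl.get_obs(): the state, without advancing time (a new reading comes with each control period).
- ctrl.get_image(name): name is "scene" or "top"; returns the picture (480x640x3 uint8, red, green, blue); there is no depth.
- ctrl.calibration(name): a dict with "fx", "fy", "cx", "cy" (pixels), "R" (3x3) and "t" (3): a world point X has camera coordinates R X + t. Camera axes: x right, y down, z forward; pixel columns grow to the right and rows downward; lengths in m; the calibration is good to about 2 mm. A picture is of the moment at which its call begins. calibration takes no time and is no camera call.
- ctrl.finish_job(): hands the job in, once; it reports no verdict.
Trained networks look in the newest picture that a camera, given by its name, has taken for a name from the list of things; names that differ only in an ending like _2 or _b are one class to them, and where a whole thing is asked for, a point or a joint stands for the part that bears it (a point fixed in the world has none). Each returns a list of dicts, best first, with "conf" (0 to 1); they miss things now and then, are a little off and sometimes report something else, mostly with a low value. They report only what shows in the picture. A call takes as long as a camera call. They do not tell look-alikes from the thing itself.
- ctrl.boxes_of(camera, label): "rect" ([left, top, width, height] in pixels, round what is visible of it).
- ctrl.outline_of(camera, label): "mask" (480x640 bool, what is visible of it) and "rect" ([left, top, width, height] in pixels, round what is visible of it).
The state is a dict: "t": time; "q": joint angles; "dq": joint speeds; "effort": joint torques, N m; "tool_pos": TCP position; "tool_rot": TCP orientation; "contact_force": force on the tool from outside, world axes, zero at the start; "wrist_torque": the same for the moment, N m; "opening": finger opening in m.
Only numpy, scipy, OpenCV 4.12 (cv2) and the standard library are available. Lean on these libraries where they do the work, as an engineer would, in place of code of your own. Each camera call takes 0.05 s, during which the arm holds its last target. There are 200 camera calls.

## Working session

There is one attempt and no reset: what is moved stays moved. The work goes in short steps, Python scripts to look and compute and a shell command to move; the robot and the scene stay as the last step left them, time stands still between calls to the robot, and variables do not carry over. Pictures are saved under pics/ and viewed, about 8 in all and at most 12, crops included, and the job is handed in when it is done.

```bash
mkdir -p pics
python3 - <<'E'
from station import ctrl
import cv2,numpy as np
for n in("scene","top"):
    im=ctrl.get_image(n); cv2.imwrite(f"pics/{n}0.png",im[:,:,::-1])
    c=ctrl.calibration(n); R=np.array(c["R"]);print(n,c["fx"],c["cx"],c["cy"],(-R.T@np.array(c["t"])).round(3),R.round(3).tolist())
    for l in("dispenser","knob","ramekin","tin","salt"):
        print(l,[(round(d["conf"],2),[round(float(v)) for v in d["rect"]]) for d in ctrl.boxes_of(n,l)])
print(ctrl.get_obs(),ctrl.grip_point_offset)
E
```

```text
scene 437.7986268166344 317.688835773478 244.19520912937037 [ 0.114 -0.778  1.105] [[0.849, -0.529, 0.014], [-0.377, -0.623, -0.685], [0.371, 0.577, -0.728]]
dispenser [(0.75, [312, 242, 72, 82])]
knob [(0.61, [328, 254, 21, 15])]
ramekin [(0.83, [228, 199, 18, 22]), (0.57, [255, 192, 15, 15])]
tin [(0.71, [350, 362, 25, 37])]
salt [(0.59, [404, 325, 11, 23]), (0.18, [312, 241, 76, 81])]
top 565.37797355536 321.6837213521458 239.63059264000816 [0.451 0.057 1.476] [[0.013, -0.999, 0.052], [-0.992, -0.02, -0.121], [0.122, -0.05, -0.991]]
dispenser [(0.78, [350, 204, 58, 88])]
knob [(0.73, [372, 236, 28, 28])]
ramekin [(0.93, [151, 227, 28, 28]), (0.64, [151, 270, 25, 23])]
tin [(0.75, [454, 276, 28, 22]), (0.72, [351, 197, 62, 93])]
salt [(0.64, [445, 206, 24, 18]), (0.44, [454, 279, 30, 20])]
{'t': 0.6, 'q': array([-1.38604912e+00,  5.26905274e-02,  1.61287342e+00, -1.72795636e-06,
        1.47602060e+00, -1.18998368e-01]), 'dq': array([-0.00054428,  0.00054316, -0.00072876, -0.00183203,  0.00075086,
        0.00101327]), 'effort': array([ 6.32885667e-05, -3.93409002e+01, -3.70233142e+01, -9.11189341e-05,
        7.28288887e-04,  1.04909114e-05]), 'tool_pos': array([ 0.18693374, -0.59637608,  0.23132535]), 'tool_rot': array([ 3.10542318e+00,  4.75289396e-01, -2.28217105e-06]), 'contact_force': array([-0.79920346, -0.11267723,  0.16192566]), 'wrist_torque': array([ 0.03239975,  0.01249616, -0.00232969]), 'opening': 0.08538746932986628} 0.0187
```

Run:
```python
import cv2,numpy as np
a=cv2.imread("pics/scene0.png")[150:420,190:490];b=cv2.imread("pics/top0.png")[150:350,120:520]
cv2.imwrite("pics/s1.png",cv2.resize(a,None,fx=2.2,fy=2.2,interpolation=2)[:600]);cv2.imwrite("pics/t1.png",cv2.resize(b,None,fx=2,fy=2,interpolation=2))
```

```text
(no output)
```

View pics/s1.png

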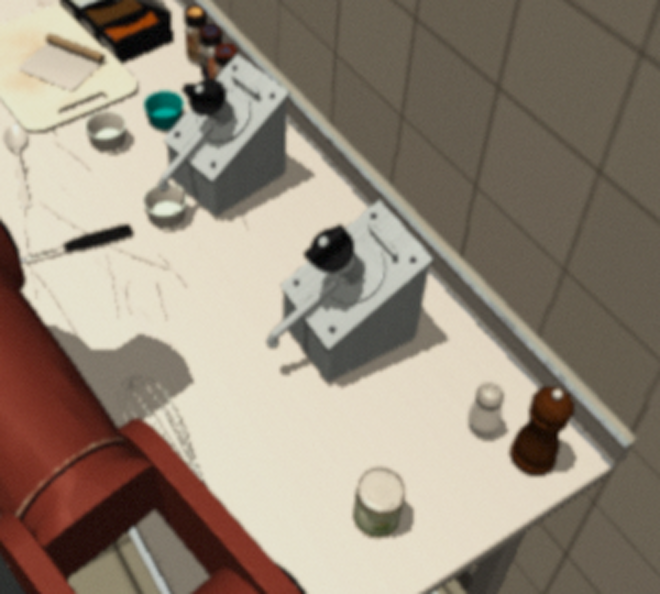

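View pics/t1.png

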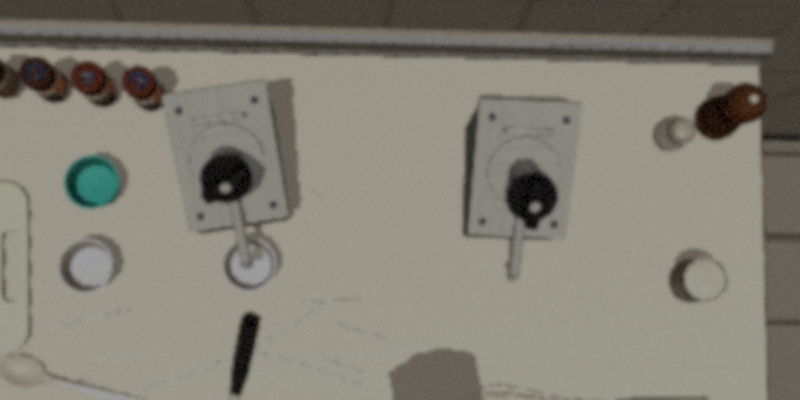

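Target: the right dispenser (top px ≈ 385,246), wing front to back and no ramekin under its spout. The left one at ≈ (233,225) is locked and has its ramekin at ≈ (244,281). Ramekin candidates are the spare white one at ≈ (165,282), the turquoise look-alike at ≈ (166,240) and the neighbour's at ≈ (244,281). I choose the white one at (165,282).

```bash
cat > h.py <<'E'
from station import ctrl
import cv2,numpy as np
from scipy.optimize import minimize
C={n:{k:np.array(v) for k,v in ctrl.calibration(n).items()} for n in("scene","top")}
def proj(n,P):
    c=C[n];p=np.atleast_2d(P)@c["R"].T+c["t"];return np.c_[c["fx"]*p[:,0]/p[:,2]+c["cx"],c["fy"]*p[:,1]/p[:,2]+c["cy"]]
def ray(n,u,z):
    c=C[n];d=c["R"].T@np.array([(u[0]-c["cx"])/c["fx"],(u[1]-c["cy"])/c["fy"],1]);o=-c["R"].T@c["t"];return o+d*(z-o[2])/d[2]
def cyl(r,z0,z1,r1=None):
    a=np.linspace(0,6.28,40);return np.r_[np.c_[r*np.cos(a),r*np.sin(a),z0+0*a],np.c_[(r1 or r)*np.cos(a),(r1 or r)*np.sin(a),z1+0*a]]
def T(P,x,y,w=0): c,s=np.cos(w),np.sin(w);return np.c_[x+c*P[:,0]-s*P[:,1],y+s*P[:,0]+c*P[:,1],P[:,2]]
def hull(n,P,m):
    cv2.fillConvexPoly(m,cv2.convexHull((proj(n,P)*16).round().astype(np.int32)),1,cv2.LINE_8,4)
Ax=np.array([-.5,0,.866]);L=np.array([.866,0,.5]);lid=np.array([0,0,.1335]);Y=np.array([0,1.,0])
def ax(P): return lid+P[:,:1]*L+P[:,1:2]*Y+P[:,2:]*Ax
wedge=np.array([[x,y,z] for y in(-.059,.059) for x,z in((-.075,0),(.075,0),(-.075,.09),(.075,.177))])
def fit(parts,masks,x0,sc=(.01,.01,.1)):
    def cost(p):
        s=0
        for n,mk in masks.items():
            m=np.zeros((480,640),np.uint8)
            for P in parts: hull(n,T(P,*p),m)
            s+=1-(m&mk).sum()/((m|mk).sum())
        return s
    x0=np.array(x0);S=np.array([x0]+[x0+np.eye(len(x0))[i]*sc[i] for i in range(len(x0))])
    r=minimize(cost,x0,method="Nelder-Mead",options=dict(initial_simplex=S,xatol=1e-4,fatol=1e-4));return r.x,r.fun
E
python3 - <<'E'
from h import *
cr=[(480,96),(581,103),(567,238),(465,234)]
for (u,v),z in zip(cr,(.177,.177,.09,.09)): print("corner",ray("top",(120+u/2,150+v/2),z).round(4))
def best(n,l,pt):
    for d in ctrl.outline_of(n,l):
        r=d["rect"]
        if r[0]-4<=pt[0]<=r[0]+r[2]+4 and r[1]-4<=pt[1]<=r[1]+r[3]+4: return d["mask"].astype(np.uint8),[round(float(v)) for v in r],d["conf"]
D={};K={};Rm={}
for n,l,pt,d in(("top","dispenser",(380,250),D),("scene","dispenser",(350,290),D),("top","knob_grip",(385,246),K),("scene","knob_grip",(338,262),K),("top","ramekin",(165,283),Rm),("scene","ramekin",(237,210),Rm)):
    b=best(n,l,pt)
    if b: d[n]=b[0];print(n,l,b[1:],b[0].sum())
    else: print("miss",n,l)
np.savez("m.npz",**{f"D{n}":m for n,m in D.items()},**{f"K{n}":m for n,m in K.items()})
disc=ax(cyl(.030,.074,.084)); sleeve=ax(cyl(.019,0,.05)); wing=ax(np.array([[a,b,c] for a in(-.03,.03) for b in(-.008,.008) for c in(.084,.108)]))
a=np.linspace(0,6.28,20);spt=T(cyl(.0085,.064,.084),-.124,0)
tube=np.r_[T(cyl(.0085,.075,.09),-.124,0),T(cyl(.0085,.12,.13),-.04,0)]
x0=[.68,-.1,-.05]
for nm,parts in(("all",[wedge,disc,sleeve,wing,spt,tube]),("body",[wedge,disc,sleeve,wing])): print(nm,fit(parts,D,x0))
if K: print("knob",fit([disc,wing],K,x0))
if Rm: print("ram",fit([cyl(.029,0,.038,.0345)],Rm,[.55,.43],(.01,.01)))
E
```

```text
corner [ 0.7104 -0.0979  0.177 ]
corner [ 0.7048 -0.2175  0.177 ]
corner [ 0.5516 -0.2174  0.09  ]
corner [ 0.5544 -0.0906  0.09  ]
top dispenser ([350, 202, 61, 92], 0.59) 3886
scene dispenser ([311, 244, 76, 79], 0.92) 3691
miss top knob_grip
scene knob_grip ([327, 255, 24, 17], 0.77) 354
top ramekin ([150, 265, 28, 30], 0.77) 620
scene ramekin ([229, 201, 18, 20], 0.81) 290
all (array([ 0.63325319, -0.15559785, -0.02195934]), np.float64(0.11082149894304594))
body (array([ 0.63276346, -0.15541519, -0.01720155]), np.float64(0.13077195319981672))
knob (array([ 0.62033299, -0.12919439,  0.6118485 ]), np.float64(0.18850574712643675))
ram (array([0.51015031, 0.38049188]), np.float64(0.21448592177347425))
```

Run:
```python
from h import *
p=(.632,-.1555,-.027)
print("spout ray",ray("top",(377,288),.066).round(4),"model",T(np.array([[-.124,0,.064]]),*p))
g=T(ax(np.array([[0,0,.102]])),*p);print("grip",g, "ram(.51,.38)")
out=[]
for n,(x,y) in(("top",(335,190)),("scene",(300,225))):
    im=cv2.imread(f"pics/{n}0.png"); s=5
    def dr(im,P,col):
        q=proj(n,P); 
        cv2.polylines(im,[((q-[x,y]+.5)*s).astype(np.int32)],True,col,1)
    cpy=cv2.resize(im[y:y+115,x:x+80],None,fx=s,fy=s,interpolation=2)
    dr(cpy,T(np.array([[-.075,-.059,.09],[-.075,.059,.09],[.075,.059,.177],[.075,-.059,.177]]),*p),(0,0,255))
    dr(cpy,T(ax(cyl(.03,.084,.084)[:40]),*p),(0,255,0))
    dr(cpy,T(ax(np.array([[-.03,-.008,.108],[-.03,.008,.108],[.03,.008,.108],[.03,-.008,.108]])),*p),(0,255,255))
    dr(cpy,T(T(cyl(.0085,.064,.064)[:40],-.124,0),*p),(255,0,0))
    out.append(cpy)
cv2.imwrite("pics/ov.png",np.hstack(out))
```

```text
spout ray [ 0.5046 -0.155   0.066 ] model [[ 0.5080452  -0.15215241  0.064     ]]
grip [[ 0.58101859 -0.15412317  0.221832  ]] ram(.51,.38)
```

View pics/ov.png

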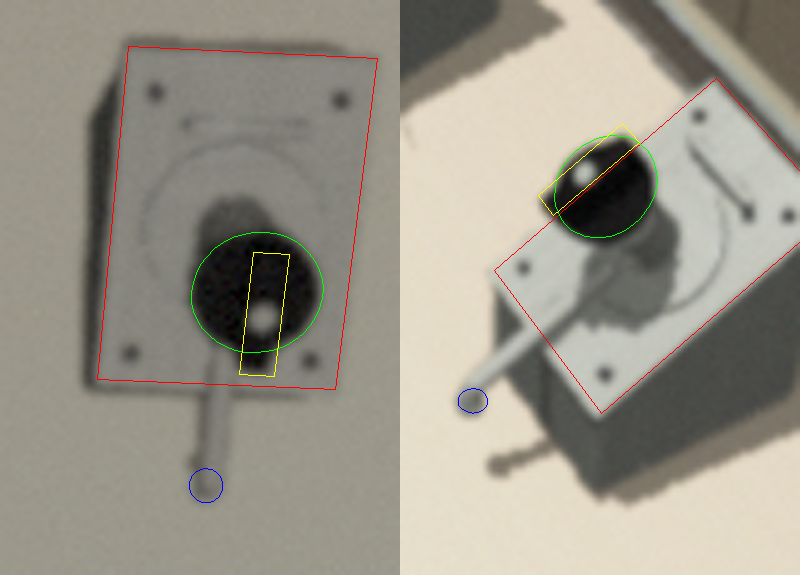

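```bash
python3 -m creep '[[90,0,0,-80,0],[90,0,0,-80,0],[90,250,-150,-80,0.15],[90,250,-150,-80,0.15],[90,250,-150,-80,0.15],[90,250,-150,-80,0.15],[90,250,-150,-80,0.15],[90,250,-150,-80,0.15],[90,250,-150,-80,0.15],[90,250,-150,-80,0.15],[90,250,-150,-80,0.15],[90,250,-150,-80,0.15]]' 20; python3 -c "
from station import ctrl;o=ctrl.get_obs();print(o['q'],o['contact_force'])"
```

```text
t: 1.9
tool_pos: [0.3805, -0.3786, 0.3114]
tool_rot: [3.132, 0.242, -0.0]
contact_force: [-0.3, -0.7, 0.8]
opening: 0.0553
[-9.21182285e-01 -1.94261278e-01  1.71569150e+00 -5.38986416e-04
  1.61989952e+00  4.95250175e-01] [-0.26406615 -0.67931393  0.84407639]
```

```bash
python3 -m creep '[[90,233,-191,0,0.181],[90,233,-191,0,0.181],[90,233,-191,0,0.181],[90,233,-191,0,0.181],[90,233,-191,0,0.181],[90,233,-191,0,0.181],[90,233,-191,0,0.181],[90,233,-191,0,0.181],[90,233,-191,0,0.181],[90,233,-191,30,0.181],[90,233,-191,30,0.181],[90,233,-191,30,0.181]]'
python3 - <<'E'
from h import *
o=ctrl.get_obs();print(o['q'],o['tool_pos'],o['tool_rot'])
a=ctrl.get_image("scene")[180:300,270:400];b=ctrl.get_image("top")[190:310,320:450]
cv2.imwrite("pics/k.png",cv2.resize(np.hstack([a,b])[:,:,::-1],None,fx=3,fy=3,interpolation=2))
E
```

```text
t: 2.9
tool_pos: [0.5798, -0.1556, 0.2791]
tool_rot: [-3.14, 0.047, 0.008]
contact_force: [0.4, -0.9, 0.6]
opening: 0.0554
[-3.85833450e-01 -2.61728561e-02  1.61338794e+00 -5.84118443e-04
  1.55932240e+00  1.21489537e+00] [ 0.5797748  -0.15558884  0.27905698] [-3.13998426  0.04698449  0.00756873]
```

View pics/k.png

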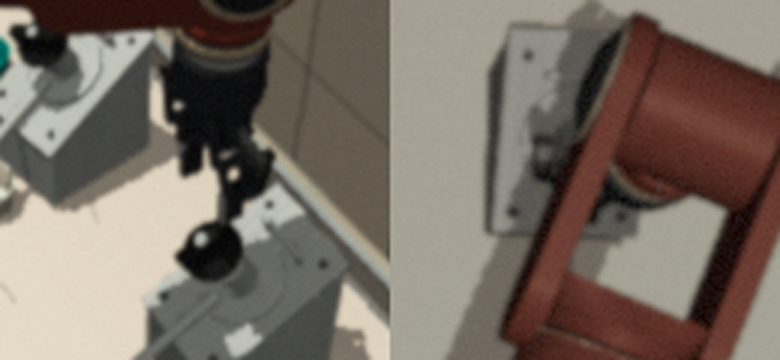

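```bash
python3 -m creep '[[90,0,0,35,0],[90,0,0,66,0],[90,0,0,69,0],[90,0,0,69,0],[255,0,0,69,0],[255,0,0,69,0],[255,0,0,69,0],[255,0,0,69,0],[255,0,0,69,0],[255,0,0,69,0],[255,0,0,69,0],[255,0,0,69,0]]' 30
```

```text
t: 4.0
tool_pos: [0.5832, -0.1541, 0.2143]
tool_rot: [3.14, -0.042, 0.008]
contact_force: [3.3, 1.6, 6.0]
opening: 0.0152
```

```bash
python3 -m creep '[[255,3,0,5,0],[255,6,0,10,0],[255,8,0,14,0],[255,10,0,18,0],[255,10,0,18,0],[255,10,0,18,0]]' 30;  python3 -m creep '[[255,1,0,2,0],[255,2,0,4,0],[255,3,0,6,0],[255,3,0,6,0],[255,3,0,6,0]]' 30
```

```text
t: 4.5
tool_pos: [0.5932, -0.1544, 0.1971]
tool_rot: [3.141, -0.042, 0.007]
contact_force: [1.0, 3.0, 10.0]
opening: 0.0152
t: 4.92
tool_pos: [0.595, -0.1545, 0.1944]
tool_rot: [3.14, -0.042, 0.002]
contact_force: [-10.2, 3.6, 22.7]
opening: 0.0148
```

```bash
python3 -m creep '[[255,0,0,0,0.1],[255,0,0,0,0.2],[255,0,0,0,0.3],[255,0,0,0,0.4],[255,0,0,0,0.5],[255,0,0,0,0.6],[255,0,0,0,0.6]]' 30; python3 -c "
from station import ctrl;o=ctrl.get_obs();print(o['q'],o['wrist_torque'])"
```

```text
t: 5.5
tool_pos: [0.595, -0.1556, 0.1943]
tool_rot: [2.986, -0.971, 0.004]
contact_force: [-12.2, -1.9, 21.7]
opening: 0.0151
[-3.76039212e-01  5.26033594e-02  1.67535560e+00 -1.33408116e-03
  1.41089260e+00  1.82366805e+00] [1.24439004 1.19855946 0.90947376]
```

```bash
python3 -m creep '[[255,0,0,0,0.1],[255,0,0,0,0.2],[255,0,0,0,0.3],[255,0,0,0,0.4],[255,0,0,0,0.5],[255,0,0,0,0.6],[255,0,0,0,0.65],[255,0,0,0,0.65]]' 30; python3 -c "
from station import ctrl;o=ctrl.get_obs();print(o['q'],o['wrist_torque'])"
```

```text
t: 6.17
tool_pos: [0.592, -0.1557, 0.1979]
tool_rot: [2.516, -1.87, -0.005]
contact_force: [-24.9, -7.8, 36.7]
opening: 0.0153
[-0.37607826  0.04854546  1.67344097 -0.00569355  1.42462478  2.47367636] [-2.20132845  3.3144267  -0.09302134]
```

```bash
python3 -m creep '[[255,0,0,0,0.06],[255,0,0,0,0.12],[255,0,0,0,0.12]]' 30
python3 - <<'E'
from h import *
o=ctrl.get_obs();print(o['q'][5],o['wrist_torque'])
a=ctrl.get_image("scene")[200:310,280:400];b=ctrl.get_image("top")[190:300,320:440]
cv2.imwrite("pics/k2.png",cv2.resize(np.hstack([a,b])[:,:,::-1],None,fx=3.3,fy=3.3,interpolation=2))
E
```

```text
t: 6.42
tool_pos: [0.5928, -0.1574, 0.1981]
tool_rot: [2.402, -2.011, 0.004]
contact_force: [-26.4, -1.1, 37.9]
opening: 0.0155
2.589686969187343 [-0.28296681  4.00573146  1.85657139]
```

View pics/k2.png

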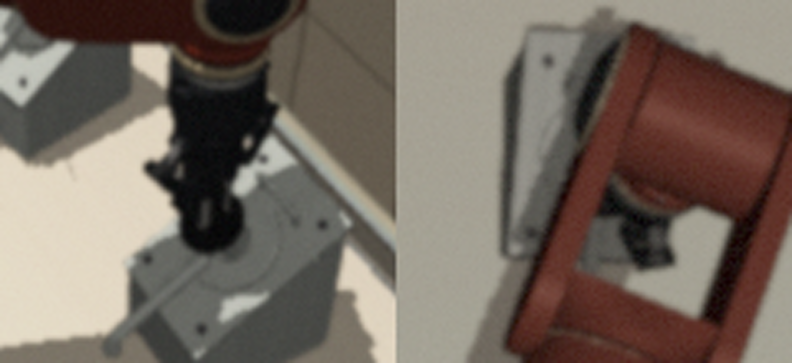

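```bash
python3 -m creep '[[255,0,1,-3,0],[255,0,2,-6,0],[255,0,3,-9,0],[255,-1,4,-11,0],[255,-1,6,-14,0],[255,-1,6,-14,0],[255,-1,6,-14,0]]' 30; python3 -c "
from station import ctrl;o=ctrl.get_obs();print(o['q'][5],o['wrist_torque'])"
```

```text
t: 7.1
tool_pos: [0.5887, -0.1571, 0.2044]
tool_rot: [2.407, -2.012, 0.009]
contact_force: [-3.5, -5.0, 7.8]
opening: 0.0149
2.58414134634013 [-1.13104118 -0.072444    1.8763071 ]
```

```bash
python3 -m creep '[[255,0,1,-2,0],[255,0,1,-3,0],[255,0,1,-3,0],[110,0,1,-3,0],[110,0,1,-3,0],[110,0,1,-3,0],[110,0,1,-30,0],[110,0,1,-70,0],[110,0,1,-100,0],[110,0,1,-100,0],[110,0,1,-100,0]]' 30
```

```text
t: 8.02
tool_pos: [0.5885, -0.1548, 0.3051]
tool_rot: [-2.404, 2.02, -0.007]
contact_force: [-0.2, 0.1, -0.6]
opening: 0.0486
```

```bash
python3 -m creep '[[0,-540,-15,0,-1.4],[0,-540,-15,0,-1.4],[0,-540,-15,0,-1.4],[0,-540,-15,0,-1.4],[0,-540,-15,0,-1.4],[0,-540,-15,0,-1.4],[0,-540,-15,0,-1.4],[0,-540,-15,0,-1.4],[0,-540,-15,0,-1.4],[0,-540,-15,0,-1.4],[0,-540,-15,0,-1.4],[0,-540,-15,0,-1.4]]' 30;python3 -c "
from station import ctrl;o=ctrl.get_obs();print(o['q'])"
```

```text
t: 9.02
tool_pos: [0.5132, 0.3418, 0.2995]
tool_rot: [3.14, 0.012, -0.006]
contact_force: [1.0, 0.6, 0.2]
opening: 0.0857
[ 4.66893955e-01  4.30866124e-03  1.54954675e+00 -6.22041060e-05
  1.59174488e+00  2.03021285e+00]
```

Run:
```python
from h import *
s=5
out=[]
for n,(x,y) in(("top",(130,240)),("scene",(205,180))):
    im=cv2.imread(f"pics/{n}0.png");c=cv2.resize(im[y:y+60,x:x+75],None,fx=s,fy=s,interpolation=2)
    for r,z in((.0345,.038),(.029,0)):
        q=proj(n,T(cyl(r,z,z)[:40],.510,.3805));cv2.polylines(c,[((q-[x,y]+.5)*s).astype(np.int32)],True,(0,0,255),1)
    out.append(c)
a=ctrl.get_image("scene")[210:310,280:400];b=ctrl.get_image("top")[190:290,330:450]
out2=[cv2.resize(i[:,:,::-1],(375,300),interpolation=2) for i in(a,b)]
cv2.imwrite("pics/r.png",np.vstack([np.hstack(out),np.hstack(out2)]))
```

```text
(no output)
```

View pics/r.png

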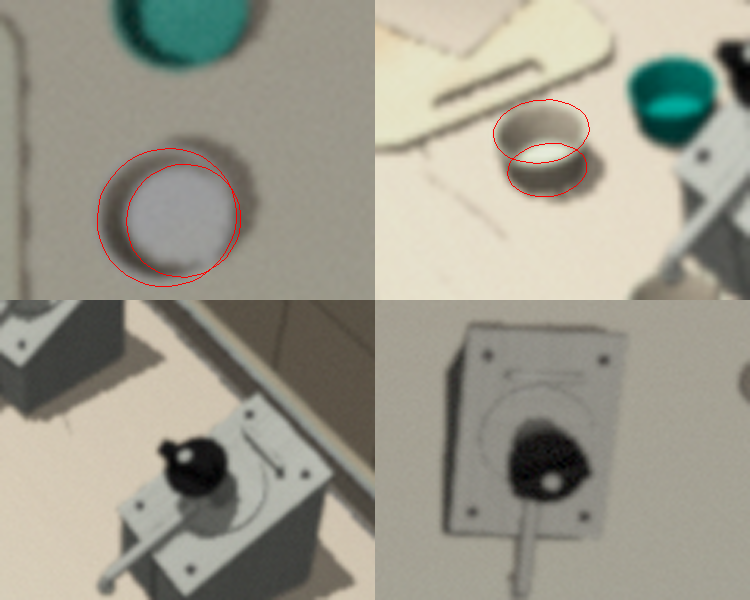

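```bash
python3 - <<'E'
from h import *
im=ctrl.get_image("top")[:,:,::-1];ims=ctrl.get_image("scene")[:,:,::-1]
def parts(p,th):
    c,s=np.cos(th),np.sin(th)
    w=np.array([[a*c+b*s,-a*s+b*c,h-p] for a in(-.03,.03) for b in(-.008,.008) for h in(.084,.108)])
    return [ax(cyl(.03,.074-p,.084-p)),ax(w)]
M={}
for n,i in(("top",im),("scene",ims)):
    q=proj(n,T(ax(np.array([[0,0,.08]])),.632,-.1555,-.027))[0].astype(int)
    m=(i.max(2)<50).astype(np.uint8);z=np.zeros_like(m);z[q[1]-25:q[1]+25,q[0]-25:q[0]+25]=1;M[n]=m&z
def cost(v):
    s=0
    for n in M:
        m=np.zeros((480,640),np.uint8)
        for P in parts(*v): hull(n,T(P,.632,-.1555,-.027),m)
        s+=1-(m&M[n]).sum()/(m|M[n]).sum()
    return s
G=[(cost((p,t)),p,round(t,2)) for p in np.arange(0,.0245,.002) for t in np.arange(-.2,1.5,.1)]
print(sorted(G)[:8])
print(ctrl.get_obs()['tool_pos'])
E
python3 -m creep '[[0,-3,-39,0,0],[0,-3,-39,0,0],[0,-3,-39,100,0],[0,-3,-39,100,0],[0,-3,-39,200,0],[0,-3,-39,200,0],[0,-3,-39,200,0],[0,-3,-39,200,0],[0,-3,-39,200,0],[0,-3,-39,200,0]]'
```

```text
[(np.float64(0.7075290274302175), np.float64(0.022), np.float64(1.1)), (np.float64(0.7075290274302175), np.float64(0.024), np.float64(1.2)), (np.float64(0.7101414432824458), np.float64(0.024), np.float64(1.0)), (np.float64(0.7108844626617139), np.float64(0.016), np.float64(1.2)), (np.float64(0.7119953965298147), np.float64(0.022), np.float64(1.0)), (np.float64(0.712200083287952), np.float64(0.022), np.float64(1.2)), (np.float64(0.7123746086512044), np.float64(0.022), np.float64(0.9)), (np.float64(0.7130611097727455), np.float64(0.024), np.float64(1.3))]
[0.51366942 0.34072089 0.29956531]
t: 10.05
tool_pos: [0.5133, 0.3789, 0.1045]
tool_rot: [-3.14, -0.002, -0.004]
contact_force: [-0.2, 0.1, 1.2]
opening: 0.0851
```

```bash
python3 -m creep '[[0,-3,-1,40,0],[0,-3,-1,75,0],[0,-3,-1,96,0],[0,-3,-1,96,0],[255,-3,-1,96,0],[255,-3,-1,96,0],[255,-3,-1,96,0],[255,-3,-1,96,0],[255,-3,-1,96,0],[255,-3,-1,96,0],[255,-3,-1,96,0]]' 25
```

```text
t: 10.97
tool_pos: [0.5117, 0.3816, 0.0106]
tool_rot: [-3.138, -0.004, -0.01]
contact_force: [-0.8, -1.3, 6.6]
opening: 0.0666
```

```bash
python3 -m creep '[[255,0,0,-40,0],[255,-40,0,-80,0],[255,-65,0,-120,0],[255,-65,30,-150,0],[255,-65,70,-150,0],[255,-65,110,-150,0.027],[255,-65,150,-150,0.027],[255,-65,190,-150,0.027],[255,-65,230,-150,0.027],[255,-65,270,-150,0.027],[255,-65,270,-150,0.027],[255,-65,270,-150,0.027]]' 25
```

```text
t: 11.97
tool_pos: [0.445, 0.1081, 0.1574]
tool_rot: [-3.141, 0.045, -0.004]
contact_force: [0.1, 0.9, -0.2]
opening: 0.0664
```

```bash
python3 -m creep '[[255,0,40,0,0],[255,0,80,0,0],[255,0,120,0,0],[255,0,160,0,0],[255,0,200,0,0],[255,0,240,0,0],[255,0,256,0,0],[255,0,263,0,0],[255,0,263,0,0],[255,0,263,0,0]]' 25
```

```text
t: 12.8
tool_pos: [0.4386, -0.1517, 0.1564]
tool_rot: [-3.14, 0.036, -0.0]
contact_force: [-0.1, -0.7, -1.5]
opening: 0.0666
```

```bash
python3 -m creep '[[255,4,0,40,0],[255,8,0,80,0],[255,8,0,120,0],[255,8,0,138,0],[255,8,0,142,0],[255,8,0,145,0],[255,8,0,145,0],[0,8,0,145,0],[0,8,0,145,0],[0,8,0,145,0],[0,8,0,145,0]]' 25
```

```text
t: 13.72
tool_pos: [0.447, -0.1536, 0.0125]
tool_rot: [3.14, -0.038, 0.003]
contact_force: [0.8, -0.0, 0.0]
opening: 0.0851
```

```bash
python3 -m creep '[[0,0,0,-40,0],[0,0,0,-80,0],[165,-20,0,-100,0],[165,-57,0,-100,0],[165,-57,0,-100,0],[165,-57,0,-100,0]]'
cat > ram.py <<'E'
from h import *
import sys
g=np.array(eval(sys.argv[1]));Rm={}
for n in("top","scene"):
    ctrl.get_image(n);q=proj(n,[[*g,.02]])[0]
    for d in ctrl.outline_of(n,"ramekin"):
        r=d["rect"];c=np.array([r[0]+r[2]/2,r[1]+r[3]/2])
        if abs(c-q).max()<14: Rm[n]=d["mask"].astype(np.uint8);print(n,np.round(r),d["conf"],ray(n,c,.03).round(4));break
f=fit([cyl(.029,0,.038,.0345)],Rm,g,(.01,.01));print(f,{n:fit([cyl(.029,0,.038,.0345)],{n:m},g,(.01,.01)) for n,m in Rm.items()} )
o=ctrl.get_obs();print(o["tool_pos"],o["tool_rot"])
s=5;out=[]
for n in("top","scene"):
    q=proj(n,[[*g,.05]])[0].astype(int)-[38,45];i=ctrl.get_image(n)[:,:,::-1]
    c=cv2.resize(i[q[1]:q[1]+90,q[0]:q[0]+76],None,fx=s,fy=s,interpolation=2)
    for P in(T(cyl(.0345,.038,.038)[:40],*f[0]),T(cyl(.029,0,0)[:40],*f[0]),T(T(cyl(.0085,.064,.064)[:40],-.124,0),.632,-.1555,-.027)):
        cv2.polylines(c,[((proj(n,P)-q+.5)*s).astype(np.int32)],True,(0,0,255),1)
    out.append(c)
cv2.imwrite(sys.argv[2],np.hstack(out))
E
python3 ram.py '[.447,-.153]' pics/p1.png
```

```text
t: 14.22
tool_pos: [0.3883, -0.1518, 0.1118]
tool_rot: [3.14, -0.04, 0.003]
contact_force: [0.1, -0.1, -0.0]
opening: 0.0388
top [364. 295.  22.  28.] 0.78 [ 0.4516 -0.1568  0.03  ]
scene [284. 312.  24.  27.] 0.69 [ 0.4376 -0.1669  0.03  ]
(array([ 0.44659031, -0.15168276]), np.float64(0.44586621907483015)) {'top': (array([ 0.44850391, -0.14920117]), np.float64(0.3159609120521173)), 'scene': (array([ 0.44504688, -0.15491406]), np.float64(0.1290944123314065))}
[ 0.38987401 -0.15204988  0.11144186] [-3.14130590e+00  3.77923849e-02 -2.26272199e-04]
```

View pics/p1.png

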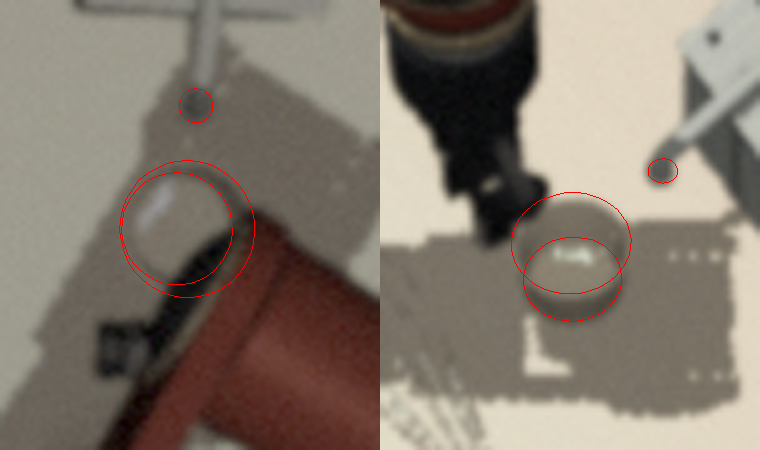

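```bash
python3 -m creep '[[165,0,0,40,0],[165,0,0,75,0],[165,0,0,89,0],[165,0,0,89,0],[165,10,0,89,0],[165,20,0,89,0],[165,30,-1,89,0],[165,40,-1,89,0],[165,50,-1,89,0],[165,60,-1,89,0],[165,65,-2,89,0],[165,65,-2,89,0]]' && python3 ram.py '[.50,-.153]' pics/p2.png
```

```text
t: 15.52
tool_pos: [0.4558, -0.1516, 0.0229]
tool_rot: [3.141, -0.037, 0.002]
contact_force: [-0.0, -0.2, 1.0]
opening: 0.0301
top [363. 277.  12.  12.] 0.44 [ 0.5189 -0.1411  0.03  ]
scene [306. 303.  18.  25.] 0.64 [ 0.5015 -0.1663  0.03  ]
(array([ 0.5008465 , -0.15362056]), np.float64(1.3030297112204776)) {'top': (array([ 0.50691406, -0.14413281]), np.float64(0.8778877887788779)), 'scene': (array([ 0.5  , -0.153]), np.float64(0.42115768463073855))}
[ 0.45391382 -0.15128643  0.02220598] [-3.14121403e+00  3.80755737e-02  4.60151333e-04]
```

View pics/p2.png

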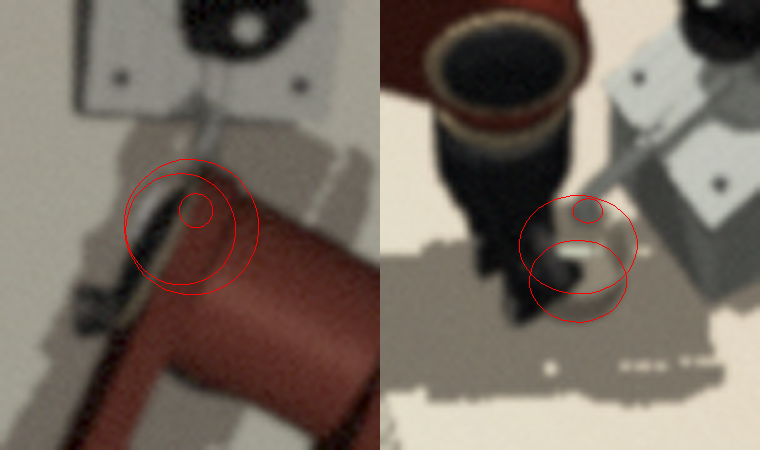

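```bash
python3 -m creep '[[165,-20,0,0,0],[165,-50,0,0,0],[165,-50,0,-40,0],[165,-50,20,-80,0],[165,-50,60,-120,0],[165,-50,100,-120,0],[165,-50,140,-120,0],[165,-50,180,-120,0],[165,-50,200,-120,0],[165,-50,200,-120,0]]' && python3 ram.py '[.498,-.153]' pics/p3.png
```

```text
t: 16.65
tool_pos: [0.3987, -0.355, 0.1431]
tool_rot: [3.138, -0.046, 0.001]
contact_force: [-0.4, -0.1, -0.3]
opening: 0.0305
top [362. 275.  29.  26.] 0.97 [ 0.5048 -0.1579  0.03  ]
(array([ 0.50084956, -0.15232126]), np.float64(0.12254901960784315)) {'top': (array([ 0.50084956, -0.15232126]), np.float64(0.12254901960784315))}
[ 0.39907152 -0.3491026   0.14178458] [-3.14022048e+00  3.75956641e-02  9.33395599e-04]
```

View pics/p3.png

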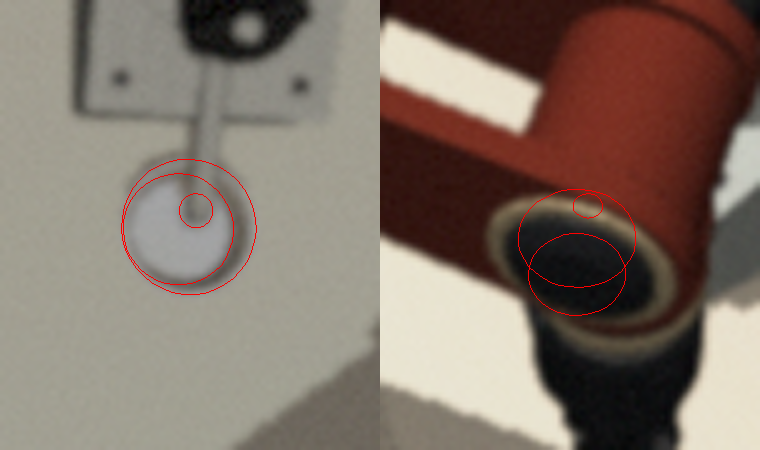

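```bash
python3 -m creep '[[165,0,-40,0,0],[165,0,-80,0,0],[165,0,-120,0,0],[165,0,-160,0,0],[165,0,-200,0,0],[165,0,-200,40,0],[165,0,-200,80,0],[165,0,-200,120,0],[165,0,-200,120,0],[165,20,-200,120,0],[165,40,-200,120,0],[165,44,-200,120,0]]'; python3 -m creep '[[165,4,0,0,0],[165,8,0,0,0],[165,12,0,0,0],[165,14,0,0,0],[165,14,0,0,0],[165,14,0,0,0]]'
```

```text
t: 17.95
tool_pos: [0.4514, -0.1516, 0.0248]
tool_rot: [3.14, -0.036, 0.006]
contact_force: [0.2, -0.9, 0.8]
opening: 0.0303
t: 18.45
tool_pos: [0.462, -0.1516, 0.0224]
tool_rot: [-3.141, 0.038, -0.0]
contact_force: [-0.1, 0.4, -0.0]
opening: 0.0301
```

```bash
python3 -m creep '[[165,-20,0,0,0],[165,-55,0,0,0],[165,-55,0,-40,0],[165,-55,20,-80,0],[165,-55,60,-120,0],[165,-55,100,-120,0],[165,-55,140,-120,0],[165,-55,180,-120,0],[165,-55,220,-120,0],[165,-55,260,-120,0],[165,-55,290,-120,0],[165,-55,290,-120,0]]' && python3 ram.py '[.507,-.153]' pics/p4.png
python3 - <<'E'
from h import *
for n in("top","scene"): cv2.imwrite(f"pics/{n}F.png",ctrl.get_image(n)[:,:,::-1])
a=cv2.imread("pics/p4.png")[:,:380];b=cv2.imread("pics/topF.png")[195:315,130:420]
cv2.imwrite("pics/F.png",np.hstack([a,cv2.copyMakeBorder(cv2.resize(b,(420,174),interpolation=2),0,276,0,0,0)]))
E
```

```text
t: 19.45
tool_pos: [0.399, -0.4458, 0.1423]
tool_rot: [3.138, -0.046, 0.0]
contact_force: [0.2, 0.5, 0.6]
opening: 0.0303
top [363. 275.  24.  28.] 0.86 [ 0.5041 -0.1558  0.03  ]
scene [301. 304.  24.  18.] 0.81 [ 0.502  -0.1559  0.03  ]
(array([ 0.50640689, -0.15211791]), np.float64(0.6718263375633338)) {'top': (array([ 0.50546025, -0.15134273]), np.float64(0.21724709784411278)), 'scene': (array([ 0.50769275, -0.14990216]), np.float64(0.4484848484848485))}
[ 0.39995937 -0.43933917  0.14180549] [-3.14025666e+00  3.79269991e-02  6.60031524e-04]
```

View pics/F.png

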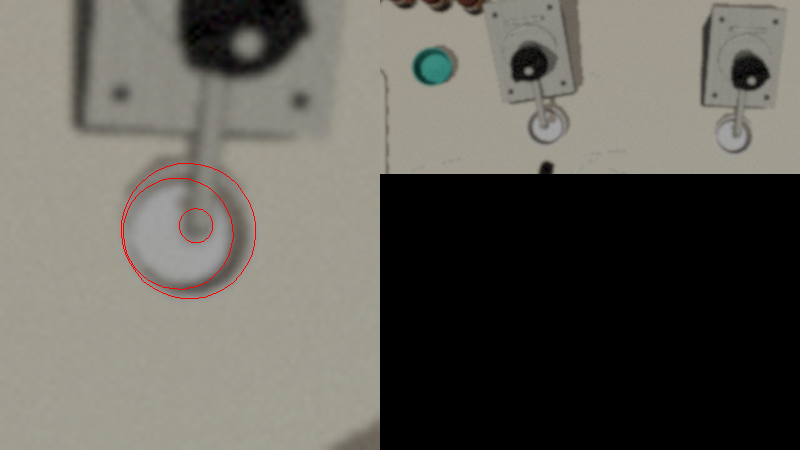

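```bash
python3 -c "
from station import ctrl
print(ctrl.get_obs()['contact_force'],ctrl.finish_job())"
```

```text
the job is handed in; nothing more can be done
[ 1.16126136  0.22599959 -0.04163888] None
```

I shut down the right-hand dispenser, stood the spare ramekin under its spout, and handed the job in about 20 s into the 70 s.

**Dispenser:** I gripped the wing and pressed the head to the stop. I then turned it clockwise until the wrist torque showed the end stop, and let it rise about 7 mm before letting go. Afterwards the pictures show the head low and the wing across, like the neighbour's. A model fit gave a turn of about 1.1 to 1.2 rad but could not fix the height: it read 16 to 24 mm of press, because shadow spoiled the mask. So the lock at 15.5 mm rests on the rise I felt and the pictures; I did not measure it directly.

**Ramekin:** I set the spare white one down in front of the spout and pushed it under in two short steps. It stands upright with its centre at about (0.506, -0.152), against the spout mouth at (0.508, -0.152), so it is within about 2 mm. That rests on the top camera. The scene camera's fit was poor on its own, though it agreed to about 2 mm.

**Everything else:** the neighbouring dispenser, its ramekin and the turquoise cup look unmoved in the last picture. I did not recheck the tin and the salt shaker, but the arm did not work near them. The robot was clear of everything when I handed in.

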